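# Refit the selector knob on the gearbox's keyed shaft

### The arm

A 7-joint arm with a two-finger parallel gripper is mounted at the origin on a cart in front of the work surface, level with it; the furniture and walls round the work are solid. World frame = base frame: x ahead of the robot, y to its left, z up, the work surface at z = 0. Lengths are in m, angles in rad, forces in N, time in s.
With the tool pointing down it reaches from about 0.4 to 0.85 m from the base axis. Payload 10.4 kg.
Tool frame: the origin (TCP) lies at the centre of the arm's flange, where the gripper is bolted on; the fingertips stand 173 mm ahead of it and the grasp point (between the pads) lies 155 mm ahead of it; z points along the fingers, y is the line along which they close (so a half turn about z gives the same grasp; the last joint's range is limited). The gripper opens to 85 mm and grips with 20 to 120 N. Pads are 22 mm wide; open, the fingers measure 114 mm over their backs; the gripper's body (76 mm by 85 mm) begins 54 mm behind the grasp point. The pads swing forward as they close: fully open they stand 13 mm farther back than shut.
Start: joints at [-1.252, 0.332, -0.065, 1.46, 0.022, 1.35, -0.088], TCP at [0.209, 0.589, 0.405] pointing down, gripper open.
Joint ranges: [-2.6, 2.6], [-0.5, 2.12], [-1.47, 1.34], [0.16, 2.42], [-1.27, 4.41], [0.06, 2.06], [-2.6, 2.6]. Speed limits (rad/s): [2.22, 2.22, 2.79, 2.79, 3.14, 3.14, 3.14].

### API

Orientations are given as a unit quaternion [x, y, z, w].
In Python, from workcell import manip, viewer, finder gives the robot as it stands.
- The arm moves only by the tool arm_command, never from a script. Its argument "plan" is a list of rows, each an object with "dp": the shift along the tool's x, y, z in mm, a list of three; "spin": the turn about the tool's z in rad. A call has 1 to 5 rows; each row shifts and turns the commanded pose from where the row before left it, along the tool's axes as they then stand; what a row does not reach is not made up. A row lasts 1/10 s, in which the tool goes at most 50 mm and 8.59 degrees, less where a joint would pass 70% of its speed; a pose out of reach is approached as far as the arm can. A call is refused whole if a number of a shift passes 50 or a number of a turn 0.15, either way. A call with a gripper value outside its range is refused whole. "grip" is the closure, from -1 (fully open) to 1 (shut), set as the call begins (left out, the last holds). The fingers move at their own pace and stop on an object; "newtons" is the grip in N (left out, the last holds). Time passes only in rows, so rows that do not move let the fingers close. It gives the time, the measured TCP pose, the force, the opening and the grip force at its end, in the units of the state.
- manip.get_obs(): the state, without advancing time (a new reading comes with each control period).
- viewer.camera(name): name is "scene" or "top"; returns the picture (480x640x3 uint8, blue, green, red); there is no depth.
- viewer.camera_params(name): a dict with "vertical_fov" (degrees; the focal length in pixels is half the picture's height over the tangent of half this angle, whatever the lens; pixels are square), "cx", "cy" (the principal point, pixels), "R" (3x3) and "t" (3): a world point X has camera coordinates R X + t. Camera axes: x right, y down, z forward; pixel columns grow to the right and rows downward; lengths in m; the calibration is good to about 2 mm. A picture is of the moment at which its call begins. camera_params takes no time and is no camera call.
- manip.hand_in(): hands the job in; it is judged then, once.
Trained networks look in the newest picture that a camera, given by its name, has taken for a name from the list of things; names that differ only in an ending like _2 or _b are one class to them, and where a whole thing is asked for, a point or a joint stands for the part that bears it (a point fixed in the world has none). Each returns a list of dicts, best first, with "score" (0 to 1); they miss things now and then, are a little off and sometimes report something else, mostly with a low value. They report only what shows in the picture. A call takes as long as a camera call. They do not tell look-alikes from the thing itself.
- finder.find_in(camera, thing): "position" ([x, y, z] in m, in world coordinates, good to about 4 mm: the middle of the surface that is visible of it).
The state is a dict: "clock": time; "joint_pos": joint angles; "joint_velocities": joint speeds; "tau": joint torques, N m; "position": TCP position; "ee_rot": TCP orientation; "ft_force": force on the tool from outside, world axes, zero at the start; "torque": the same for the moment, N m; "grip_width": opening from 0.0 (shut) to 1.0 (fully open); "grasp_force": force on a finger pad.
Only numpy, scipy, OpenCV 4.12 (cv2) and the standard library are available. Lean on these libraries where they do the work, as an engineer would, in place of code of your own. Each camera call takes 0.05 s, during which the arm holds its last target. There are 200 camera calls.

### The job

Pick up the loose black selector knob and push it gently down onto the keyed brass shaft of the green gearbox, slowly turning it until its keyway finds the key and it drops fully home on the dial. Then turn the seated knob, and the shaft with it, until its white pointer line points at the red mark on the dial, and let go. Press only lightly, and leave the other things on the bench where they are.

Things in the scene. Friction and masses are not known exactly. Their poses are not given: they have to be found in the camera images.
- knob_grip (a point): Middle of the knob's grip bar, on the knob's axis, 50 mm above its underside. The bar is upright on the hub, 52 mm long, 14 mm thick, from 28 to 64 mm above the underside; grip it across its 14 mm. Frame: z up along the knob's axis, x along the bar toward the half with the white pointer line (on its top and end), y across the bar.
- knob: The loose black knob, 64 mm tall, about 120 g, standing upright on the bench: a round knurled hub 48 mm in diameter and 28 mm high with the grip bar on top. Origin at the centre of the underside, axes as at knob_grip.
- knob_bore (a point): Centre of the knob's underside, the mouth of its blind bore, which is 18 mm wide and 24 mm deep with one keyway, 6.8 mm wide, reaching 16 mm from the axis over the whole depth, on the pointer (+x) side of the knob.
- knob_nose (a point): Point 30 mm from the knob's axis straight along the pointer (+x of the knob), 46 mm above its underside.
- gearbox: Small green bench gearbox, fixed to the bench, 124 x 104 mm, origin at the centre of its foot on the bench, z up. On top is a round aluminium dial, 86 mm in diameter, with its face 44 mm above the bench; the selector shaft rises from the dial's centre, straight above the origin.
- shaft_seat (a point): Shaft's axis at the dial's face, 44 mm above the bench: where the centre of the knob's underside lies when the knob is home. The shaft turns stiffly (about 0.1 N m), up to 1.3 rad either side of the gearbox's +x, and stays where it is left; a hard push would drag it round with the knob.
- key_level (a point): Shaft's axis at the key's top, 11 mm above the dial. The steel key, 5 mm wide, reaches 15 mm from the axis on one side; the knob rests on it until the keyway is over it (0.07 rad of play each way) and drops the last 11 mm. The key points between 0.67 rad clockwise and 0.42 rad counter-clockwise (from above) of the gearbox's +x; its angle is not measured and must be felt.
- shaft_top (a point): Top of the brass shaft, on its axis, 21 mm above the dial. The shaft is 16 mm in diameter, its top 3 mm tapered to 12 mm. The 10 mm above the key are plain and enter the bore at any angle.
- mark (a point): Point on the dial 30 mm from the shaft's axis in the direction of the red mark, which is 0.85 rad counter-clockwise (seen from above) from the gearbox's +x axis.
- guide_bush: Bystander: loose steel guide bush with a flange, 40 mm in diameter, 35 mm high, origin at the centre of its underside.
- vee_block: Bystander: loose ground steel V-block, 48 x 44 x 36 mm, origin at the centre of its underside.
- spacer: Bystander: loose steel spacer ring, 46 mm in diameter, 12 mm high, origin at the centre of its underside.
Mind the look-alikes: they are no part of the job. Of the things like the knob, leave any that is turquoise; of the rest the smaller one is meant.

How it is judged:
By the outcome, as a careful person would: the job done as asked, in the order asked, and still so for the second after the job is handed in, with the robot touching nothing.
It also fails if it takes over 58 s, if anything falls off the work surface, if the arm or the gripper's body presses on something with over 40 N, if the wrist force passes 120 N, or if a joint passes its speed limit or range.

## Working session

There is one attempt and no reset: what is moved stays moved. The work goes in short steps, Python scripts to look and compute and a tool call to move; the robot and the scene stay as the last step left them, time stands still between calls to the robot, and variables do not carry over. Pictures are saved under pics/ and viewed, at most 10 in all, crops included, and the job is handed in when it is done.

Besides the shell and the picture viewer there is one more tool, called after "Emit:" as a command line: name --argument value ..., lists and objects as JSON in quotes. arm_command: Moves the arm, as the interface text tells. Its arguments: {"type":"object","properties":{"plan":{"type":"array","items":{"type":"object","properties":{"dp":{"type":"array","items":{"type":"number"}},"spin":{"type":"number"}}}},"grip":{"type":"number"},"newtons":{"type":"number"}},"required":["plan"]}

```bash
mkdir -p pics
python3 - <<'E'
from workcell import manip, viewer, finder
import cv2,numpy as np
for c in ["scene","top"]:
    im=viewer.camera(c); cv2.imwrite(f"pics/{c}0.png",im)
    p=viewer.camera_params(c); print(c,p)
    R=np.array(p['R']);t=np.array(p['t']);f=240/np.tan(np.radians(p['vertical_fov']/2))
    for n in ["knob","gearbox","shaft_top","mark","knob_grip","knob_nose"]:
        for d in finder.find_in(c,n):
            q=R@np.array(d['position'])+t
            print(n,round(d['score'],2),np.round(d['position'],3),np.round([p['cx']+f*q[0]/q[2],p['cy']+f*q[1]/q[2]]))
print(manip.get_obs())
E
```

```text
scene {'vertical_fov': 49.52393248964923, 'cx': 311.6888067656429, 'cy': 243.6387458384949, 'R': array([[ 0.63242194, -0.77450293, -0.01370028],
       [-0.56662726, -0.45047636, -0.68993087],
       [ 0.52818183,  0.44409037, -0.72374561]]), 't': array([-0.49168121,  0.29857242,  0.85293686])}
knob 0.71 [ 0.439 -0.449  0.058] [394. 374.]
knob 0.69 [ 0.458 -0.342  0.041] [347. 338.]
knob 0.6 [ 0.392 -0.246  0.036] [282. 335.]
gearbox 0.65 [ 0.543 -0.004  0.039] [243. 227.]
shaft_top 0.85 [ 0.542 -0.006  0.042] [243. 227.]
shaft_top 0.31 [ 0.491 -0.186  0.024] [293. 289.]
knob_grip 0.78 [ 0.444 -0.452  0.056] [397. 374.]
knob_grip 0.74 [ 0.451 -0.341  0.038] [344. 341.]
knob_grip 0.72 [ 0.394 -0.251  0.035] [284. 336.]
knob_nose 0.97 [ 0.392 -0.249  0.035] [283. 336.]
knob_nose 0.61 [ 0.442 -0.448  0.056] [394. 373.]
knob_nose 0.6 [ 0.456 -0.342  0.039] [347. 339.]
top {'vertical_fov': 42.32236491993277, 'cx': 315.90387795961504, 'cy': 235.79468485814095, 'R': array([[ 0.02287917, -0.99972417,  0.00530326],
       [-0.99096778, -0.02337925, -0.13204645],
       [ 0.13213401, -0.002234
[... 687 characters left out ...]
  0.33215897, -0.06468552,  1.46007657,  0.02158818,
        1.34987599, -0.08850418]), 'joint_velocities': array([ 1.88821108e-03,  7.83995313e-04, -7.58118098e-05, -1.06260756e-03,
       -1.91232429e-04,  2.28861419e-04,  1.77770117e-03]), 'tau': array([-3.70696243e-04, -6.25088596e+01,  4.87101485e-02, -3.91771853e+01,
        1.64041651e-02,  1.81136234e-03,  3.21192169e-05]), 'position': array([0.20949   , 0.58885665, 0.40477432]), 'ee_rot': array([ 1.70082795e-01,  9.85429772e-01,  8.82558691e-05, -5.17701102e-07]), 'ft_force': array([ 0.29583059, -0.91917224,  0.35118349]), 'torque': array([ 0.02434747, -0.00555518,  0.04076869]), 'grasp_force': 0.0, 'grip_width': 1.0009832026212124}
```

Run:
```python
import cv2,numpy as np
a=cv2.imread("pics/scene0.png");b=cv2.imread("pics/top0.png")
cv2.imwrite("pics/c1.png",cv2.resize(b[180:360,160:480],None,fx=2.5,fy=2.5,interpolation=cv2.INTER_CUBIC))
```

```text
(no output)
```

View pics/scene0.png

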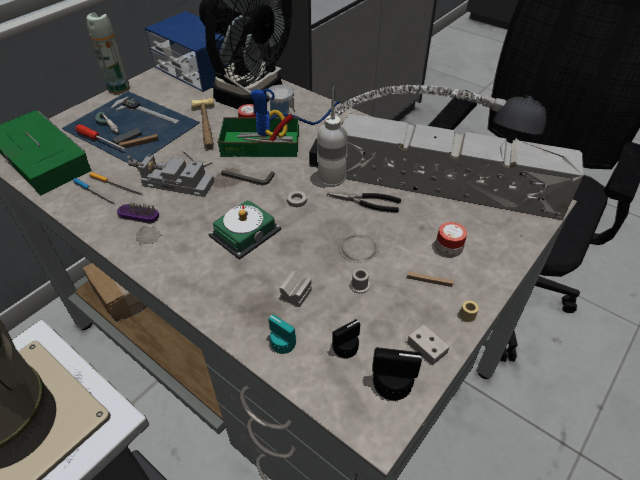

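View pics/c1.png

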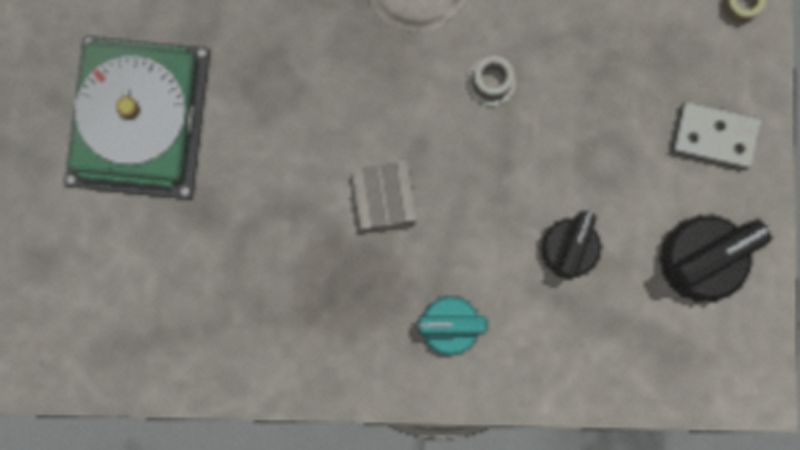

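Three knob-like things (top view): turquoise at (340,309), excluded; a small black one at (388,279); a big black one at (443,283). The small black one fits ("smaller of the rest"). I'll confirm with enlarged crops and measure in them.

```bash
cat > h.py <<'E'
from workcell import manip, viewer, finder
import cv2,numpy as np
def cam(c):
    p=viewer.camera_params(c); f=240/np.tan(np.radians(p['vertical_fov']/2))
    return np.array(p['R']),np.array(p['t']),f,p['cx'],p['cy']
def proj(c,X):
    R,t,f,cx,cy=cam(c); q=R@np.array(X,float)+t; return np.array([cx+f*q[0]/q[2],cy+f*q[1]/q[2]])
def ray(c,uv):
    R,t,f,cx,cy=cam(c); d=R.T@np.array([(uv[0]-cx)/f,(uv[1]-cy)/f,1]); return -R.T@t,d
def onz(c,uv,z):
    o,d=ray(c,uv); return o+d*(z-o[2])/d[2]
def tri(uv1,uv2):
    o1,d1=ray("scene",uv1);o2,d2=ray("top",uv2)
    s=np.linalg.lstsq(np.c_[d1,-d2],o2-o1,rcond=None)[0]
    a,b=o1+s[0]*d1,o2+s[1]*d2; return (a+b)/2,np.linalg.norm(a-b)
E
python3 - <<'E'
from h import *
a=cv2.imread("pics/scene0.png");b=cv2.imread("pics/top0.png")
def crop(im,x,y): # 50x37 ->8x
    s=im[y:y+37,x:x+50]; s=np.clip((s/255.)**0.6*255,0,255).astype(np.uint8)
    return cv2.resize(s,None,fx=8,fy=8,interpolation=cv2.INTER_CUBIC)
cv2.imwrite("pics/c2.png",np.vstack([np.hstack([crop(b,363,260),crop(a,322,318)]),np.hstack([crop(b,187,204),crop(a,218,202)])]))
for n,im in(("scene",a),("top",b)):
    u,v=np.round(proj(n,[.55,0,.044])).astype(int)
    s=im[v-40:v+40,u-50:u+50].astype(int); 
    m=((s.min(2)>130)&(s.max(2)-s.min(2)<30)).astype(np.uint8)
    k,l,st,ce=cv2.connectedComponentsWithStats(m); 
    for i in np.argsort(-st[1:,4])[:3]+1: print(n,st[i],ce[i]+[u-50,v-40])
E
```

```text
scene [ 29  22  40  28 749] [242.3965287  219.14285714]
scene [  0  48  33  32 611] [206.60883797 248.65466448]
scene [ 33   1  51  27 476] [252.05042017 197.91386555]
top [  22   14   44   42 1335] [211.59026217 223.95655431]
top [65 66  2  3  5] [233.6 256.2]
top [72 11  2  2  4] [240.5 200.5]
```

View pics/c2.png

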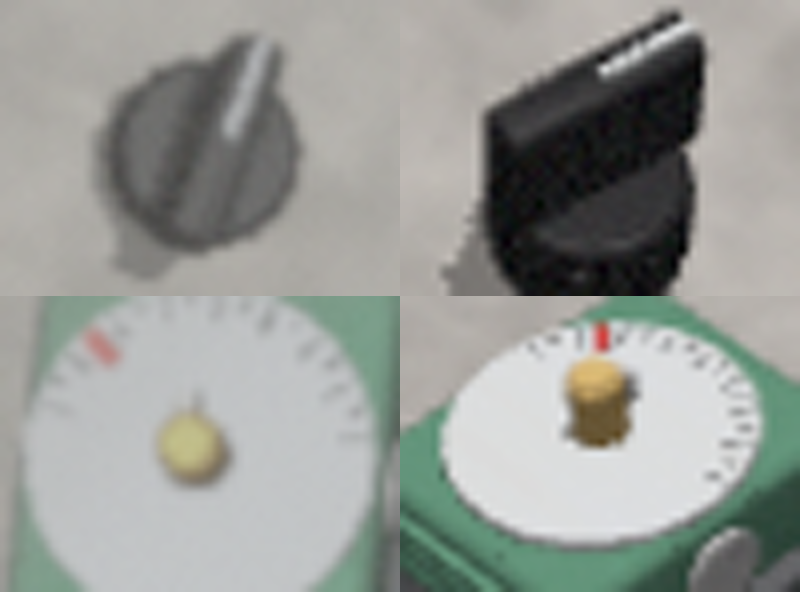

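Run:
```python
from h import *
a=cv2.imread("pics/scene0.png");b=cv2.imread("pics/top0.png")
T=lambda u,v:np.array([363+(u+.5)/8-.5,260+(v+.5)/8-.5]); S=lambda u,v:np.array([322+(u-399.5)/8-.5,318+(v+.5)/8-.5])
T2=lambda u,v:np.array([187+(u+.5)/8-.5,204+(v-295.5)/8-.5]); S2=lambda u,v:np.array([218+(u-399.5)/8-.5,202+(v-295.5)/8-.5])
tip=tri(S(693,28),T(268,42)); inn=tri(S(602,72),T(230,132)); print("tip",tip,"inner",inn)
d=tip[0]-inn[0]; print("yaw",np.arctan2(d[1],d[0]))
for z in(.064,):
  p,q=onz("top",T(268,42),z),onz("top",T(230,132),z);print("top@z",p,q,np.arctan2(*(p-q)[1::-1]))
  p,q=onz("scene",S(693,28),z),onz("scene",S(602,72),z);print("scene@z",p,q,np.arctan2(*(p-q)[1::-1]))
print("hub",onz("top",T(203,153),.02))
print("bar ctr scene",onz("scene",S((485+703)/2,(115+30)/2),.064))
print("shafttop",tri(S2(597,372),T2(190,443)))
E_={}
for n,im in(("scene",a),("top",b)):
    u,v=np.round(proj(n,[.55,0,.044])).astype(int)
    s=im[v-40:v+40,u-50:u+50].astype(int)
    m=((s.min(2)>130)&(s.max(2)-s.min(2)<30)).astype(np.uint8)
    k,l,st,ce=cv2.connectedComponentsWithStats(m);i=1+np.argmax(st[1:,4])
    h=cv2.convexHull(np.argwhere(l==i)[:,::-1].astype(np.int32).copy())
    e=cv2.fitEllipse(h); c=np.array(e[0])+[u-50,v-40]; E_[n]=c; print(n,e,c,onz(n,c,.044))
print("dial",tri(E_["scene"],E_["top"]))
mk=tri(S2(602,336),T2(102,347));print("mark",mk)
g=tri(E_["scene"],E_["top"])[0];print("mark dir",np.arctan2(*(mk[0]-g)[1::-1]), [np.arctan2(*(onz(n,p,.044)-onz(n,E_[n],.044))[1::-1]) for n,p in(("scene",S2(602,336)),("top",T2(102,347)))])
```

```text
tip (array([ 0.48535384, -0.34514497,  0.06328245]), np.float64(0.0007561304969283017)) inner (array([ 0.46373032, -0.33632786,  0.06299813]), np.float64(0.0005370780819010573))
yaw -0.3871743510853612
top@z [ 0.48555652 -0.34532416  0.064     ] [ 0.46385095 -0.3363942   0.064     ] -0.39030644170799617
scene@z [ 0.48462317 -0.3451669   0.064     ] [ 0.46294347 -0.33653872  0.064     ] -0.3787675505695243
hub [ 0.46161636 -0.3352802   0.02      ]
bar ctr scene [ 0.46175686 -0.33526497  0.064     ]
shafttop (array([0.5599538 , 0.01247137, 0.06514787]), np.float64(0.00045519433120106404))
scene ((48.55156326293945, 35.47625732421875), (27.156972885131836, 39.6383171081543), 83.95722961425781) [242.55156326 218.47625732] [0.55870519 0.01309325 0.044     ]
top ((43.38579559326172, 34.70917892456055), (42.122711181640625, 43.21294403076172), 67.10885620117188) [211.38579559 223.70917892] [0.55953749 0.01396196 0.044     ]
dial (array([0.55971077, 0.01423054, 0.04258675]), np.float64(9.658493079598081e-05))
mark (array([0.58605873, 0.03883699, 0.04462398]), np.float64(0.00031193485552496954))
mark dir 0.7512337463733362 [np.float64(0.761289161693838), np.float64(0.7495037586757919)]
```

The crops confirm it: small black knob at top (388,279), pointer tip at (396,265); dial centre at top (211.4,223.7), red mark near (199,210). Knob centre ≈ (0.462,-0.335), pointer yaw -0.385; shaft ≈ (0.560,0.013); mark direction ≈ 0.76. Moving.

Emit:
arm_command --plan '[{"dp": [-39,-22,0],"spin": 0},{"dp": [-39,-22,0],"spin": 0},{"dp": [-39,-22,0],"spin": 0},{"dp": [-39,-22,0],"spin": 0},{"dp": [-39,-22,0],"spin": 0}]' --grip -1

```text
clock: 1.2
position: [0.3573, 0.4183, 0.405]
ee_rot: [0.17, 0.985, 0.0, 0.0]
ft_force: [0.1, 0.8, -0.6]
grip_width: 1.0
grasp_force: 0.0
```

Emit:
arm_command --plan '[{"dp": [-39,-22,0],"spin": 0},{"dp": [-39,-22,0],"spin": 0},{"dp": [-39,-22,0],"spin": 0},{"dp": [-39,-22,0],"spin": 0},{"dp": [-39,-22,0],"spin": 0}]'

```text
clock: 1.7
position: [0.5041, 0.2493, 0.405]
ee_rot: [0.17, 0.985, 0.0, 0.0]
ft_force: [0.3, 0.0, -0.1]
grip_width: 1.001
grasp_force: 0.0
```

Emit:
arm_command --plan '[{"dp": [-12,-38,0],"spin": 0},{"dp": [-12,-38,0],"spin": 0},{"dp": [-12,-38,0],"spin": 0},{"dp": [-12,-38,0],"spin": 0},{"dp": [-12,-38,0],"spin": 0}]'

```text
clock: 2.2
position: [0.4957, 0.0501, 0.4049]
ee_rot: [0.17, 0.985, 0.0, 0.0]
ft_force: [0.7, -0.7, 0.1]
grip_width: 1.001
grasp_force: 0.0
```

Emit:
arm_command --plan '[{"dp": [-11,-38,0],"spin": 0},{"dp": [-11,-38,0],"spin": 0},{"dp": [-11,-38,0],"spin": 0},{"dp": [-11,-38,0],"spin": 0},{"dp": [-11,-38,0],"spin": 0}]'

```text
clock: 2.7
position: [0.4837, -0.1473, 0.405]
ee_rot: [0.17, 0.985, 0.0, 0.0]
ft_force: [0.5, -0.1, 0.5]
grip_width: 1.003
grasp_force: 0.0
```

Emit:
arm_command --plan '[{"dp": [-9,-38,0],"spin": 0},{"dp": [-9,-38,0],"spin": 0},{"dp": [-9,-38,0],"spin": 0},{"dp": [-9,-38,0],"spin": 0},{"dp": [-5,-25,0],"spin": 0.04}]'

```text
clock: 3.2
position: [0.4625, -0.3289, 0.405]
ee_rot: [0.191, 0.982, -0.0, 0.0]
ft_force: [-0.1, 2.0, 0.5]
grip_width: 1.0
grasp_force: 0.0
```

Emit:
arm_command --plan '[{"dp": [0,0,30],"spin": 0},{"dp": [0,0,30],"spin": 0},{"dp": [0,0,30],"spin": 0},{"dp": [0,0,0],"spin": 0},{"dp": [0,0,0],"spin": 0}]' --grip 0 --newtons 40

```text
clock: 3.7
position: [0.4636, -0.3263, 0.3154]
ee_rot: [0.19, 0.982, -0.0, -0.0]
ft_force: [-0.4, -0.3, 0.4]
grip_width: 0.502
grasp_force: 0.0
```

Emit:
arm_command --plan '[{"dp": [-2,-9,20],"spin": 0},{"dp": [0,0,25],"spin": 0},{"dp": [0,0,25],"spin": 0},{"dp": [0,0,0],"spin": 0}]'

```text
clock: 4.1
position: [0.4619, -0.3349, 0.2439]
ee_rot: [0.19, 0.982, 0.0, -0.001]
ft_force: [0.1, 1.0, -0.6]
grip_width: 0.499
grasp_force: 0.0
```

Emit:
arm_command --plan '[{"dp": [0,0,13],"spin": 0},{"dp": [0,0,13],"spin": 0},{"dp": [0,0,12],"spin": 0},{"dp": [0,0,0],"spin": 0}]'

```text
clock: 4.5
position: [0.4616, -0.3349, 0.2052]
ee_rot: [0.19, 0.982, 0.0, -0.001]
ft_force: [-0.1, 0.1, 0.4]
grip_width: 0.497
grasp_force: 0.0
```

Emit:
arm_command --plan '[{"dp": [0,0,0],"spin": 0},{"dp": [0,0,0],"spin": 0},{"dp": [0,0,0],"spin": 0},{"dp": [0,0,0],"spin": 0},{"dp": [0,0,0],"spin": 0}]' --grip 1 --newtons 50

```text
clock: 5.0
position: [0.4621, -0.3355, 0.2072]
ee_rot: [0.19, 0.982, -0.0, 0.0]
ft_force: [-1.0, 0.1, 5.1]
grip_width: 0.158
grasp_force: 49.7
```

Emit:
arm_command --plan '[{"dp": [0,0,-25],"spin": 0},{"dp": [0,0,-35],"spin": 0},{"dp": [0,0,-35],"spin": 0},{"dp": [0,0,-30],"spin": 0},{"dp": [0,0,0],"spin": 0}]'

```text
clock: 5.5
position: [0.4626, -0.3362, 0.3356]
ee_rot: [0.19, 0.982, -0.001, 0.003]
ft_force: [0.7, -0.4, -1.3]
grip_width: 0.155
grasp_force: 49.0
```

Run:
```python
from h import *
a=viewer.camera("scene");b=viewer.camera("top");cv2.imwrite("pics/s3.png",a);cv2.imwrite("pics/t3.png",b)
o=manip.get_obs();print(o['position'],o['ft_force'],o['grip_width'],o['joint_pos'])
P=o['position']-[0,0,.155]
def crop(im,c):
    x,y=np.round(proj(c,P)).astype(int);s=im[y-30:y+30,x-40:x+40];print(c,x,y)
    return cv2.resize(np.clip((s/255.)**.6*255,0,255).astype(np.uint8),None,fx=5,fy=5,interpolation=cv2.INTER_CUBIC)
cv2.imwrite("pics/c3.png",np.hstack([crop(b,"top"),crop(a,"scene")]))
```

```text
[ 0.46195518 -0.33511832  0.33162219] [ 0.44517824  0.60749235 -1.75150791] 0.15863169548696082 [-0.03839132  0.30958707  0.7034026   1.73532905 -0.21595046  1.17500596
  1.91465972]
top 399 273
scene 348 285
```

View pics/c3.png

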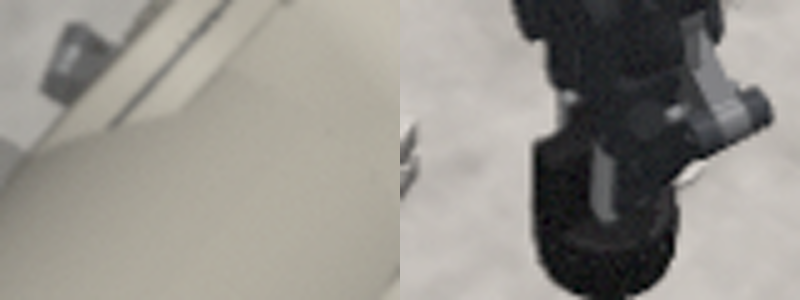

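Emit:
arm_command --plan '[{"dp": [4,25,0],"spin": 0},{"dp": [4,36,0],"spin": 0},{"dp": [4,36,0],"spin": 0},{"dp": [4,36,0],"spin": 0},{"dp": [4,36,0],"spin": 0}]'

```text
clock: 6.1
position: [0.5061, -0.1693, 0.33]
ee_rot: [0.19, 0.982, -0.0, -0.001]
ft_force: [0.7, -0.8, -2.8]
grip_width: 0.155
grasp_force: 49.0
```

Emit:
arm_command --plan '[{"dp": [4,36,0],"spin": 0},{"dp": [4,36,0],"spin": 0},{"dp": [4,36,0],"spin": 0},{"dp": [4,36,0],"spin": 0},{"dp": [4,36,0],"spin": 0}]'

```text
clock: 6.6
position: [0.5545, 0.0051, 0.3299]
ee_rot: [0.19, 0.982, -0.0, -0.001]
ft_force: [0.4, -0.9, -0.4]
grip_width: 0.154
grasp_force: 49.0
```

Emit:
arm_command --plan '[{"dp": [0,6,10],"spin": 0},{"dp": [0,0,10],"spin": 0},{"dp": [0,0,0],"spin": 0},{"dp": [0,0,0],"spin": 0}]'

```text
clock: 7.0
position: [0.5566, 0.0074, 0.311]
ee_rot: [0.191, 0.982, -0.001, -0.001]
ft_force: [0.7, -1.6, -1.4]
grip_width: 0.156
grasp_force: 49.1
```

Run:
```python
from h import *
a=viewer.camera("scene");b=viewer.camera("top");cv2.imwrite("pics/s4.png",a);cv2.imwrite("pics/t4.png",b)
o=manip.get_obs();print(o['position'],o['ee_rot'],o['ft_force'],o['grip_width'],o['joint_pos'])
x,y=np.round(proj("scene",[.56,.013,.09])).astype(int);s=a[y-40:y+40,x-50:x+50];print(x-50,y-40)
cv2.imwrite("pics/c4.png",cv2.resize(np.clip((s/255.)**.6*255,0,255).astype(np.uint8),None,fx=6,fy=6,interpolation=cv2.INTER_CUBIC))
```

```text
[0.5569933  0.00773841 0.31186238] [ 1.90710625e-01  9.81646296e-01 -3.05032495e-05  8.02794924e-05] [ 0.46001462 -0.92554478 -1.37728966] 0.1548533813716696 [-0.52918495  0.2702502   0.5053186   1.78439801 -0.14374259  1.12329092
  1.21018464]
191 162
```

View pics/c4.png

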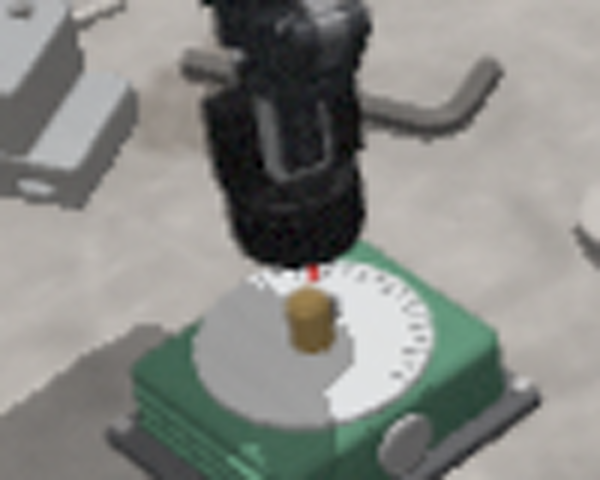

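The knob hangs just short of the shaft (scene shaft top at (243,211), hub centre near column 240). Checking the hub's lateral centring in the grip before lowering.

Emit:
arm_command --plan '[{"dp": [0,3,0],"spin": 0},{"dp": [0,3,0],"spin": 0},{"dp": [0,0,8],"spin": 0},{"dp": [0,0,8],"spin": 0},{"dp": [0,0,0],"spin": 0}]'

```text
clock: 7.6
position: [0.5588, 0.0146, 0.294]
ee_rot: [0.19, 0.982, -0.0, -0.001]
ft_force: [-1.3, 0.4, -1.4]
grip_width: 0.157
grasp_force: 49.1
```

Run:
```python
from h import *
o=manip.get_obs();P=o['position'];print(P,o['ft_force'])
a=cv2.imread("pics/s4.png")
B=np.array([.5570,.0077,.3119-.207])
for z in (.005,.014,.024):
    c=proj("scene",B+[0,0,z]); r=int(round(c[1])); row=a[r].max(1).astype(int)
    x=int(c[0]); l=x
    while row[l]<75:l-=1
    rr=x
    while row[rr]<75:rr+=1
    print("pred",c,"edges",l+.5,rr-.5,"mid",(l+rr)/2)
```

```text
[0.5587882  0.01463811 0.29404714] [-1.30609896  0.44658137 -1.35034369]
pred [240.32673882 196.83971151] edges 228.5 251.5 mid 240.0
pred [239.82980338 193.5182807 ] edges 227.5 251.5 mid 239.5
pred [239.27047142 189.77980223] edges 225.5 250.5 mid 238.0
```

Emit:
arm_command --plan '[{"dp": [-1,0,6],"spin": 0},{"dp": [0,0,6],"spin": 0},{"dp": [0,0,4],"spin": 0},{"dp": [0,0,0],"spin": 0},{"dp": [0,0,0],"spin": 0}]'

```text
clock: 8.1
position: [0.5603, 0.0142, 0.2797]
ee_rot: [0.19, 0.982, 0.0, -0.0]
ft_force: [0.1, -0.4, -1.1]
grip_width: 0.152
grasp_force: 49.1
```

Emit:
arm_command --plan '[{"dp": [0,0,3],"spin": 0},{"dp": [0,0,3],"spin": 0},{"dp": [0,0,3],"spin": 0},{"dp": [0,0,0],"spin": 0}]'

```text
clock: 8.5
position: [0.5601, 0.0143, 0.2702]
ee_rot: [0.19, 0.982, -0.0, -0.0]
ft_force: [-0.4, 0.2, -0.9]
grip_width: 0.156
grasp_force: 49.1
```

Emit:
arm_command --plan '[{"dp": [0,0,2],"spin": 0},{"dp": [0,0,2],"spin": 0},{"dp": [0,0,1],"spin": 0},{"dp": [0,0,0],"spin": 0}]'

```text
clock: 8.9
position: [0.5602, 0.0142, 0.2655]
ee_rot: [0.19, 0.982, -0.0, -0.0]
ft_force: [0.6, 0.2, -1.8]
grip_width: 0.153
grasp_force: 49.1
```

Emit:
arm_command --plan '[{"dp": [0,0,1],"spin": 0},{"dp": [0,0,1],"spin": 0},{"dp": [0,0,1],"spin": 0},{"dp": [0,0,0],"spin": 0}]'

```text
clock: 9.3
position: [0.5602, 0.0142, 0.2625]
ee_rot: [0.19, 0.982, -0.0, -0.0]
ft_force: [-0.2, -0.3, -0.6]
grip_width: 0.155
grasp_force: 49.1
```

Emit:
arm_command --plan '[{"dp": [0,0,1],"spin": 0},{"dp": [0,0,0],"spin": 0},{"dp": [0,0,0],"spin": 0}]'

```text
clock: 9.6
position: [0.5604, 0.0142, 0.262]
ee_rot: [0.19, 0.982, 0.0, 0.0]
ft_force: [-1.5, -0.2, 4.9]
grip_width: 0.158
grasp_force: 49.9
```

Contact on the key at the expected height with about 6 N. Now sweeping counter-clockwise (pointer from -0.385).

Emit:
arm_command --plan '[{"dp": [0,0,0],"spin": -0.03},{"dp": [0,0,0],"spin": -0.03},{"dp": [0,0,0],"spin": -0.03},{"dp": [0,0,0],"spin": -0.03}]'

```text
clock: 10.0
position: [0.5605, 0.0137, 0.262]
ee_rot: [0.129, 0.992, -0.0, 0.0]
ft_force: [-0.6, -3.7, 5.3]
grip_width: 0.158
grasp_force: 50.0
```

Emit:
arm_command --plan '[{"dp": [0,0,0],"spin": -0.03},{"dp": [0,0,0],"spin": -0.03},{"dp": [0,0,0],"spin": -0.03}]'

```text
clock: 10.3
position: [0.5605, 0.0138, 0.2619]
ee_rot: [0.085, 0.996, -0.0, 0.0]
ft_force: [1.2, -4.2, 5.1]
grip_width: 0.158
grasp_force: 49.9
```

Emit:
arm_command --plan '[{"dp": [0,-0.5,0],"spin": -0.03},{"dp": [0,0,0],"spin": -0.03},{"dp": [0,0,0],"spin": -0.03}]'

```text
clock: 10.6
position: [0.5604, 0.0137, 0.2618]
ee_rot: [0.04, 0.999, 0.0, 0.0]
ft_force: [0.9, -3.4, 3.8]
grip_width: 0.157
grasp_force: 49.9
```

Emit:
arm_command --plan '[{"dp": [0,0,0],"spin": -0.03},{"dp": [0,0,0],"spin": -0.03},{"dp": [0,0,0],"spin": -0.03}]'

```text
clock: 10.9
position: [0.5602, 0.0139, 0.2616]
ee_rot: [-0.005, 1.0, 0.0, -0.0]
ft_force: [2.5, -1.5, 3.9]
grip_width: 0.159
grasp_force: 49.7
```

Emit:
arm_command --plan '[{"dp": [0,0,0.5],"spin": -0.03},{"dp": [0,0,0],"spin": -0.03},{"dp": [0,0,0],"spin": -0.03}]'

```text
clock: 11.2
position: [0.5598, 0.014, 0.2606]
ee_rot: [-0.05, 0.999, 0.0, -0.001]
ft_force: [0.8, -1.2, -0.6]
grip_width: 0.15
grasp_force: 49.3
```

Emit:
arm_command --plan '[{"dp": [0,0,0],"spin": -0.03},{"dp": [0,0,0],"spin": -0.03},{"dp": [0,0,0],"spin": -0.03}]'

```text
clock: 11.5
position: [0.5599, 0.0141, 0.2609]
ee_rot: [-0.095, 0.995, 0.0, -0.0]
ft_force: [-0.3, 0.2, -1.1]
grip_width: 0.153
grasp_force: 49.0
```

Emit:
arm_command --plan '[{"dp": [0,0,1],"spin": 0},{"dp": [0,0,1],"spin": 0},{"dp": [0,0,0],"spin": 0}]'

```text
clock: 11.8
position: [0.5601, 0.0138, 0.2589]
ee_rot: [-0.094, 0.996, 0.0, -0.0]
ft_force: [0.3, -0.4, -0.9]
grip_width: 0.154
grasp_force: 49.0
```

Run:
```python
from workcell import manip
o=manip.get_obs();print(o['position'],o['ft_force'],o['torque'],o['joint_pos'])
```

```text
[0.56006741 0.01383227 0.2589365 ] [ 0.3216064  -0.40671675 -0.90567382] [0.00664959 0.03471371 0.0428003 ] [-0.43736522  0.33090378  0.39075     1.81942084 -0.14594602  1.01987598
  1.76969266]
```

Force gone and it sinks below key level: the keyway has engaged. Lowering gently to home (TCP ≈ 0.251).

Emit:
arm_command --plan '[{"dp": [0,0,1.5],"spin": 0},{"dp": [0,0,1.5],"spin": 0},{"dp": [0,0,1.5],"spin": 0},{"dp": [0,0,0],"spin": 0}]'

```text
clock: 12.2
position: [0.5601, 0.0137, 0.2544]
ee_rot: [-0.094, 0.996, 0.0, -0.0]
ft_force: [0.3, 0.0, -0.8]
grip_width: 0.158
grasp_force: 49.0
```

Emit:
arm_command --plan '[{"dp": [0,0,1],"spin": 0},{"dp": [0,0,1],"spin": 0},{"dp": [0,0,1],"spin": 0},{"dp": [0,0,0],"spin": 0}]'

```text
clock: 12.6
position: [0.5601, 0.0138, 0.2515]
ee_rot: [-0.094, 0.996, 0.0, -0.0]
ft_force: [-0.7, 0.7, -0.7]
grip_width: 0.154
grasp_force: 49.0
```

Emit:
arm_command --plan '[{"dp": [0,0,0.7],"spin": 0},{"dp": [0,0,0.7],"spin": 0},{"dp": [0,0,0],"spin": 0}]'

```text
clock: 12.9
position: [0.5603, 0.0137, 0.2512]
ee_rot: [-0.094, 0.996, 0.0, 0.0]
ft_force: [-4.9, -0.7, 9.1]
grip_width: 0.157
grasp_force: 50.7
```

Home: it stopped at 0.2512, 11 mm below key level. Easing the press and turning toward the mark.

Emit:
arm_command --plan '[{"dp": [0,0,-0.7],"spin": -0.05},{"dp": [0,0,0],"spin": -0.08},{"dp": [0,0,0],"spin": -0.08},{"dp": [0,0,0],"spin": -0.08},{"dp": [0,0,0],"spin": 0}]'

```text
clock: 13.4
position: [0.5604, 0.0127, 0.2513]
ee_rot: [-0.237, 0.972, -0.001, 0.0]
ft_force: [1.0, -3.9, 0.7]
grip_width: 0.159
grasp_force: 49.4
```

Emit:
arm_command --plan '[{"dp": [0,0,0],"spin": -0.08},{"dp": [0,0,0],"spin": -0.08},{"dp": [0,0,0],"spin": -0.08},{"dp": [0,0,0],"spin": -0.05},{"dp": [0,0,0],"spin": 0}]'

```text
clock: 13.9
position: [0.5606, 0.0127, 0.2513]
ee_rot: [-0.374, 0.928, -0.001, 0.001]
ft_force: [1.9, -4.7, -0.1]
grip_width: 0.154
grasp_force: 49.2
```

Run:
```python
from h import *
a=viewer.camera("scene");b=viewer.camera("top");cv2.imwrite("pics/s5.png",a);cv2.imwrite("pics/t5.png",b)
o=manip.get_obs();print(o['position'],o['ft_force'],o['torque'],o['joint_pos'][6])
q=o['ee_rot'];print("pointer nominal",2*np.arctan2(q[1],q[0])-np.pi)
# mark direction from clean top picture: red centroid
for c,f in(("top","pics/top0.png"),("scene","pics/scene0.png")):
    im=cv2.imread(f).astype(int);u,v=np.round(proj(c,[.58606,.03884,.044])).astype(int)
    s=im[v-8:v+8,u-8:u+8];w=np.clip(s[...,2]-s[...,:2].max(2)-25,0,None);yy,xx=np.mgrid[v-8:v+8,u-8:u+8]
    p=onz(c,[(w*xx).sum()/w.sum(),(w*yy).sum()/w.sum()],.044);d=p-[.5600,.0135,.044];print(c,p,np.hypot(*d[:2]),np.arctan2(d[1],d[0]))
s=lambda im,c:cv2.resize(im[int(proj(c,[.56,.013,.08])[1])-37:][:74,int(proj(c,[.56,.013,.08])[0])-50:][:,:100],None,fx=4,fy=4,interpolation=cv2.INTER_CUBIC)
cv2.imwrite("pics/c5.png",np.hstack([np.clip((s(i,c)/255.)**.6*255,0,255).astype(np.uint8) for i,c in((b,"top"),(a,"scene"))]))
```

```text
[0.56059089 0.01273204 0.251306  ] [ 1.5697551  -5.61020343 -0.79020102] [-1.19271966 -0.53793853 -0.13172837] 2.3197973737666615
pointer nominal 0.7645746135045219
top [0.58609385 0.03896603 0.044     ] 0.036461042954199385 0.7732220702590065
scene [0.58017457 0.03507961 0.044     ] 0.029541381460926518 0.8190357260622014
```

View pics/c5.png

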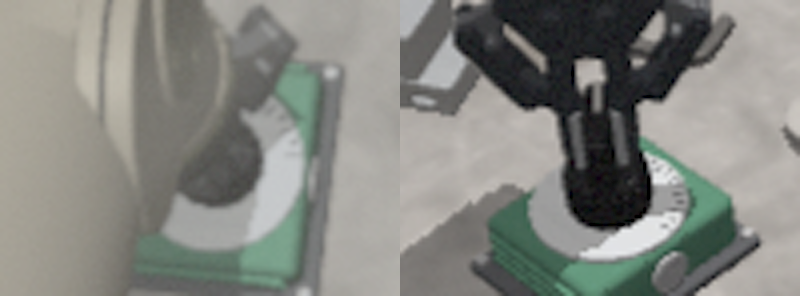

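Knob sits flush on the dial (top hub at crop (222,160)), pointer nominally 0.765 against a mark of ~0.77. Releasing and raising for a clear look.

Emit:
arm_command --plan '[{"dp": [0,0,0],"spin": 0},{"dp": [0,0,0],"spin": 0},{"dp": [0,0,0],"spin": 0},{"dp": [0,0,0],"spin": 0},{"dp": [0,0,0],"spin": 0}]' --grip 0

```text
clock: 14.5
position: [0.5602, 0.0139, 0.251]
ee_rot: [-0.375, 0.927, 0.0, 0.0]
ft_force: [-0.3, 0.0, -0.7]
grip_width: 0.5
grasp_force: 0.0
```

Emit:
arm_command --plan '[{"dp": [0,0,-10],"spin": 0},{"dp": [0,0,-25],"spin": 0},{"dp": [0,0,-30],"spin": 0},{"dp": [0,0,-30],"spin": 0},{"dp": [0,0,-30],"spin": 0}]'

```text
clock: 15.0
position: [0.56, 0.0136, 0.3781]
ee_rot: [-0.375, 0.927, -0.0, 0.0]
ft_force: [0.6, 0.4, -0.1]
grip_width: 0.501
grasp_force: 0.0
```

Run:
```python
from workcell import manip
import numpy as np
o=manip.get_obs();print(o['position'],o['ft_force'],o['joint_pos'])
q=o['ee_rot'];h=2*np.arctan2(q[1],q[0]);print("tool x,y world",np.cos(h),np.sin(h),np.sin(h),-np.cos(h))
```

```text
[0.55999672 0.01361885 0.37806732] [ 0.62812197  0.36922845 -0.06544574] [-0.37646403  0.20438387  0.31059057  1.69010431 -0.06543956  1.25662118
  2.28695222]
tool x,y world -0.7193788900491919 -0.6946178895994493 -0.6946178895994493 0.7193788900491919
```

Emit:
arm_command --plan '[{"dp": [-29,30,0],"spin": 0},{"dp": [-29,30,0],"spin": 0},{"dp": [-29,30,0],"spin": 0},{"dp": [-29,30,0],"spin": 0},{"dp": [-29,30,0],"spin": 0}]'

```text
clock: 15.5
position: [0.56, 0.2239, 0.377]
ee_rot: [-0.375, 0.927, 0.0, 0.001]
ft_force: [1.0, 0.4, -0.0]
grip_width: 0.501
grasp_force: 0.0
```

Run:
```python
from h import *
a=viewer.camera("scene");b=viewer.camera("top");cv2.imwrite("pics/s6.png",a);cv2.imwrite("pics/t6.png",b)
def s(im,c):
    u,v=np.round(proj(c,[.56,.013,.07])).astype(int);print(c,u-25,v-28)
    return cv2.resize(np.clip((im[v-28:v+28,u-25:u+25]/255.)**.7*255,0,255).astype(np.uint8),None,fx=8,fy=8,interpolation=cv2.INTER_CUBIC)
cv2.imwrite("pics/c6.png",np.hstack([s(b,"top"),s(a,"scene")]))
```

```text
top 185 193
scene 217 181
```

View pics/c6.png

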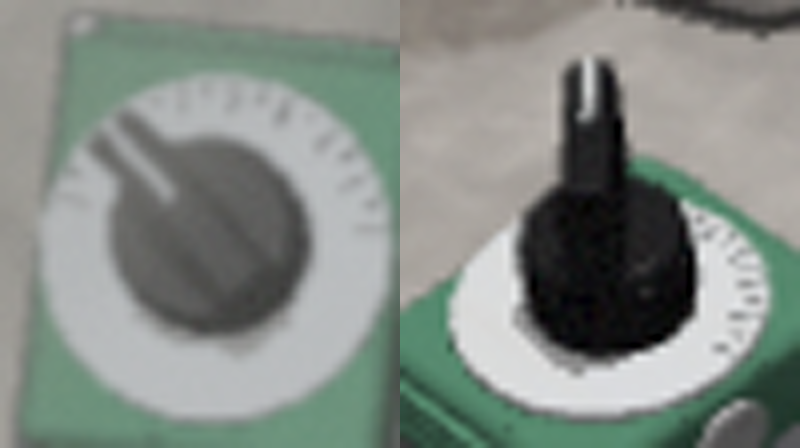

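Run:
```python
from h import *
T=lambda u,v:[185+(u+.5)/8-.5,193+(v+.5)/8-.5];S=lambda u,v:[217+(u-399.5)/8-.5,181+(v+.5)/8-.5]
for c,p,q in(("top",T(115,128),T(172,198)),("scene",S(588,62),S(588,120))):
    P,Q=onz(c,p,.108),onz(c,q,.108);print(c,P,Q,"line",np.arctan2(*(P-Q)[1::-1]),"tip from axis",np.arctan2(*(P-[.56,.0135,0])[1::-1]))
print(tri(S(588,62),T(115,128)),tri(S(588,120),T(172,198)))
# gearbox yaw from foot/body edges in top
b=cv2.imread("pics/top0.png");hsv=cv2.cvtColor(b,cv2.COLOR_BGR2HSV)[180:270,175:255]
m=((hsv[...,1]>60)&(hsv[...,0]>50)&(hsv[...,0]<90)).astype(np.uint8)
pts=[]
for y,x in np.argwhere(m): pts.append(onz("top",[175+x,180+y],.042)[:2])
h=cv2.convexHull(np.array(pts,np.float32)*1000);r=cv2.minAreaRect(h);print(r,"yaw mod 90")
```

```text
top [0.57788779 0.02756399 0.108     ] [0.56174828 0.01357991 0.108     ] line 0.7139668923423489 tip from axis 0.6662904536098322
scene [0.57743896 0.02896722 0.108     ] [0.56093606 0.0126549  0.108     ] line 0.779590459132725 tip from axis 0.7255496282349299
(array([0.57725855, 0.02778984, 0.10886068]), np.float64(0.0012355836535759919)) (array([0.56194164, 0.01382788, 0.10668169]), np.float64(4.3580881021826456e-05))
((557.6767578125, 11.733661651611328), (87.30363464355469, 109.91114807128906), 85.8812484741211) yaw mod 90
```

Run:
```python
from h import *
def line(c,f,x0,x1,y0,y1,z,th):
    g=cv2.cvtColor(cv2.imread(f),cv2.COLOR_BGR2GRAY)[y0:y1,x0:x1].astype(float)
    w=np.clip(g-th,0,None);ys,xs=np.nonzero(w);W=w[ys,xs]
    P=np.array([onz(c,[x0+x,y0+y],z)[:2] for x,y in zip(xs,ys)])
    m=np.average(P,axis=0,weights=W);C=np.cov(P.T,aweights=W);e,v=np.linalg.eigh(C);d=v[:,1]
    print(c,len(W),m,np.arctan(d[1]/d[0]),np.sqrt(e)*1000)
# top: mask line inside the bar; rows/cols of crop region
g=cv2.cvtColor(cv2.imread("pics/t6.png"),cv2.COLOR_BGR2GRAY);print(g[206:220,195:210])
line("scene","pics/s6.png",238,244,188,197,.108,80)
b=cv2.imread("pics/top0.png");print(b[206:216,194:204,2].astype(int)-b[206:216,194:204,1])
```

```text
[[102 102 105 109 114 114 125 144 151 147 151 156 141 146 157]
 [103 103 107 117 108  90  95 115 140 155 157 157 151 154 158]
 [103 109 118 132 115  83  77  83 111 141 154 157 155 157 158]
 [112 109 106 121 124 100  80  74  84 108 141 152 154 151 144]
 [117 102  86  95 125 125 102  78  74  81 102 118 117 112 101]
 [125  93  75  77 105 131 123  94  78  71  75  80  83  80  77]
 [147 114  83  73  84 113 130 121  93  78  72  71  72  73  74]
 [154 144 117  87  76  87 112 130 120  94  77  72  70  71  71]
 [149 155 145 118  89  77  87 110 130 120  92  73  69  66  70]
 [151 156 155 146 115  83  75  85 109 130 114  85  70  66  64]
 [157 159 158 154 121  82  73  74  87 111 128 107  77  67  60]
 [149 157 157 152 117  78  69  71  74  87 115 106  77  69  64]
 [143 151 156 137 100  74  70  68  70  73  87  84  72  68  64]
 [151 155 154 123  85  73  69  67  67  69  70  69  70  68  64]]
scene 18 [0.57223935 0.02393823] 0.7775092322087247 [1.6485431 7.234205 ]
[[-26 -26 -26 -26 -20 -12  -8  -3  -3  -3]
 [-27 -26 -25 -18   0   2  -2  -4  -2  -3]
 [-27 -24 -17   9  32  29   8  -2  -2  -2]
 [-25 -20  -7  22  53  55  29   4  -1  -3]
 [-22 -11  -3  15  44  62  54  25   3  -3]
 [-12  -6  -2   4  20  46  61  44  12  -3]
 [ -8  -4  -2  -2   4  20  33  21   4  -2]
 [ -4  -2  -2  -3  -1   2   5   3  -3  -3]
 [ -3  -2  -3  -3  -3  -2  -3  -4  -3  -4]
 [ -2  -3  -3  -3  -3  -2  -3  -4  -3  -2]]
```

Subpixel checks put the pointer at about 0.77 rad, against a mark at about 0.775. The knob is home and released, and the arm is clear.

```bash
python3 -c "
from workcell import manip
print(manip.hand_in())"
```

```text
the job is handed in; nothing more can be done
None
```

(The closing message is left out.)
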